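# Fetch the screw tub from behind the spray cans and restock the shelf

### The job

Set both spray cans aside, upright on the black rubber mat, then take the red-lidded tub from behind them and put it flat in the grey order tray. Put the blue-lidded tub squarely into the place the red one left, and stand each can back in the shelf tray on the round spot of its own colour (yellow on yellow, white on white). Leave the green-lidded tub where it is and never let a can fall over.

Things in the scene. Friction and masses are not known exactly. Their poses are not given: they have to be found in the camera images.
- bay: red steel shelf tray, grey floor, fixed, 175 (x) by 310 mm (y); at yaw 0 x points away from the robot. Origin: centre of its underside; floor at z = 4 mm; lips 3 mm thick, 22 mm high, 34 mm at the back (+x). Tubs stand square in two back places at x = +35, y = +65 and -65 mm; cans in front at x = -26, y = +60 and -60 mm, so close that a gripper over a tub would bump into them
- can_yellow: yellow upright spray can with a narrower yellow cap: body 52 mm in diameter and 112 mm high, cap 38 mm in diameter on top, 145 mm in all, 0.2 to 0.4 kg. Origin at the centre of its underside, z up along the can. Starts standing in the front row (the -x side) of the bay, on either spot, whichever colour that has
- can_white: white upright spray can with a narrower white cap: body 52 mm in diameter and 112 mm high, cap 38 mm in diameter on top, 145 mm in all, 0.2 to 0.4 kg. Origin at the centre of its underside, z up along the can. Starts standing in the front row (the -x side) of the bay, on either spot, whichever colour that has; a red band goes round its side
- tub_red: closed rectangular tub, pale grey body with a red lid, 50 mm (its x) by 60 mm (its y) by 62 mm high, straight sides, 0.18 to 0.35 kg. Origin at the centre of its underside, z up. Starts in one of the two back places of the bay, left or right, behind the cans; square with the bay
- tub_green: closed rectangular tub, pale grey body with a green lid, 50 mm (its x) by 60 mm (its y) by 62 mm high, straight sides, 0.18 to 0.35 kg. Origin at the centre of its underside, z up. Starts in the other back place of the bay; to be left alone
- tub_blue: closed rectangular tub, pale grey body with a blue lid, 50 mm (its x) by 60 mm (its y) by 62 mm high, straight sides, 0.18 to 0.35 kg. Origin at the centre of its underside, z up. Starts on the bench between the robot and the bay, turned up to 0.6 rad either way
- spot_yellow: flat yellow disc 62 mm in diameter printed on the floor of the bay (1 mm, not felt), in the front row left or right. Origin at its centre, level with the bay's floor (4 mm above the bench)
- spot_white: flat white disc 62 mm in diameter printed on the floor of the bay (1 mm, not felt), in the front row left or right. Origin at its centre, level with the bay's floor (4 mm above the bench)
- mat: black rubber mat, fixed, 230 mm (its x) by 140 mm (its y), 3 mm thick, to the left or right of the bay: the side area. Origin at the centre of its underside. Both cans fit, e.g. at x = +55 and -55 mm
- order_tray: grey plastic tray, fixed, open above, 230 mm (its x) by 160 mm (its y), walls 4 mm thick and 26 mm high, floor 4 mm thick; beside the bay, on the other side from the mat. Origin: centre of its underside. A brown carton 55 by 85 by 40 mm lies in its far half at about x = +65 mm; the near half (about x = -50, y = 0) is free for the tub
Things that resemble listed ones, but are neither listed nor needed, are in the scene too. What is shaped like the can_white but purple is not meant.

How it is judged:
By the outcome, as a careful person would: the job done as asked, in the order asked, and still so for the second after the job is handed in, with the robot touching nothing.
It also fails if it takes over 144 s, if anything falls off the work surface, if the arm or the gripper's body presses on something with over 40 N, if the wrist force passes 120 N, or if a joint passes its speed limit or range.

### The arm

A 6-joint arm with a two-finger parallel gripper is mounted at the origin on the work surface. World frame = base frame: x ahead of the robot, y to its left, z up, the work surface at z = 0. Lengths are in m, angles in degrees, forces in N, time in s.
With the tool pointing down it reaches from about 0.35 to 0.875 m from the base axis. Payload 4.2 kg.
Tool frame: the origin (TCP) lies midway between the tips of the shut fingers; the grasp point (between the pads) lies 19 mm behind it; y points along the fingers, z is the direction in which the jaws open and shut, and the axes are right-handed (so a half turn about y gives the same grasp; the last joint's range is limited). The gripper opens to 87 mm and grips with 3 to 60 N. Pads are 19 mm wide; open, the fingers measure 117 mm over their backs; the gripper's body (75 mm by 190 mm) begins 51 mm behind the grasp point.
Start: joints at [82.769, 22.042, 0.453, 0, -68.411, -14.817], TCP at [0.235, 0.579, 0.223] pointing down, gripper open.
Joint ranges: [-179.83, 179.83], [-69.29, 118.12], [-61.27, 80.66], [-181.25, 117.63], [-171.15, -9.14], [-177.46, 177.46]. Speed limits (degrees/s): [159.86, 159.86, 180, 180, 180, 180].

### API

Orientations are given as [roll, pitch, yaw] about the fixed x, y, z axes, in that order (R = Rz(yaw) Ry(pitch) Rx(roll)).
In Python, from workcell import env gives the robot as it stands. The module is installed in compiled form; this text tells all that it offers. Calls block until the motion is done:
- env.goto(position, orientation): joint-space move of the TCP to a pose.
- env.move_straight(position, rotation=None, rate=0.15, force_limit=None): straight line of the TCP; rotation=None keeps the orientation; rate is the mean speed in m/s. With force_limit (N) it stops when the force on the tool has changed by that much, and returns True; else False.
- env.set_joints(angles): joint-space move.
- env.gripper_to(opening, grasp_force=None): opening from 0.0 (shut) to 1.0 (fully open); grasp_force is the grip in N (None keeps the last); returns when the fingers have stopped.
- env.dwell(seconds).
- env.inverse_kinematics(position, orientation): joint angles nearest the present ones, or None.
- env.read_state(): the state.
- env.grab_frame(name): name is "side" or "top"; returns a dict with "image" (420x560x3 uint8, blue, green, red), "fx", "fy", "cx", "cy" (pixels), "D" ([k1, k2, p1, p2, k3] as OpenCV has them; the pictures are not rectified), "position" and "orientation" of the camera in the world. Camera axes: x right, y up, looking along -z (the intrinsics and any distortion apply to the point x, -y, -z); pixel columns grow to the right and rows downward; lengths in m; the calibration is good to about 2 mm. A picture is of the moment at which its call begins. There is no depth.
A pose or a line that the arm cannot do raises env.Unreachable and nothing moves.
- env.close_job(): hands the job in, once; it reports no verdict.
Trained networks look in a picture, given as the dict that the camera call returned (one of the last four; its "shot" number tells which), for a name from the list of things; names that differ only in an ending like _2 or _b are one class to them, and where a whole thing is asked for, a point or a joint stands for the part that bears it (a point fixed in the world has none). Each returns a list of dicts, best first, with "score" (0 to 1); they miss things now and then, are a little off and sometimes report something else, mostly with a low value. They report only what shows in the picture. A call takes as long as a camera call. They do not tell look-alikes from the thing itself.
- env.search_frame(picture, thing): "xyz" ([x, y, z] in m, in world coordinates, good to about 4 mm: the middle of the surface that is visible of it).
- env.trace(picture, thing): "mask" (420x560 bool, what is visible of it).
The state is a dict: "clock": time; "joint_positions": joint angles; "qvel": joint speeds; "joint_torque": joint torques, N m; "position": TCP position; "tool_rot": TCP orientation; "force": force on the tool from outside, world axes, zero at the start; "wrist_torque": the same for the moment, N m; "opening": opening from 0.0 (shut) to 1.0 (fully open).
Only numpy, scipy, OpenCV 4.12 (cv2) and the standard library are available. Lean on these libraries where they do the work, as an engineer would, in place of code of your own. Each camera call takes 0.05 s, during which the arm holds its last target.

## Working session

There is one attempt and no reset: what is moved stays moved. The work goes in short steps, each a Python script; the robot and the scene stay as the last script left them, time stands still between calls to the robot, and variables do not carry over. Pictures are saved under pics/ and viewed, and the job is handed in when it is done.

```bash
ls; mkdir -p pics
python3 - <<'E'
from workcell import env
import cv2
s=env.read_state(); print({k:s[k] for k in('clock','position','tool_rot','opening','force')})
for n in("top","side"):
    f=env.grab_frame(n); cv2.imwrite(f"pics/{n}0.png",f["image"])
    print(n,{k:v for k,v in f.items() if k!="image"})
    for t in ["bay","can_yellow","can_white","tub_red","tub_green","tub_blue","spot_yellow","spot_white","mat","order_tray"]:
        print(t,[(round(d["score"],2),[round(float(v),3) for v in d["xyz"]]) for d in env.search_frame(f,t)][:4])
E
```

```text
pics
{'clock': 0.0, 'position': array([0.23435188, 0.5787405 , 0.2214658 ]), 'tool_rot': array([-8.98752634e+01,  5.52230247e-03,  1.57943594e+02]), 'opening': 1.0021773800998763, 'force': array([-0.55799135,  0.6641833 ,  0.46473291])}
top {'fx': 475.27278995183997, 'fy': 475.27278995183997, 'cx': 286.93259067338687, 'cy': 208.24726563913902, 'D': array([-0.03502628,  0.        ,  0.        ,  0.        ,  0.        ]), 'position': array([0.41241805, 0.0040636 , 0.98276203]), 'orientation': array([  9.20960459,   0.66140457, -90.32512331]), 'shot': 1}
bay [(0.94, [0.611, 0.002, -0.002]), (0.3, [0.584, -0.057, 0.124])]
can_yellow [(0.59, [0.572, 0.064, 0.121])]
can_white [(0.93, [0.683, 0.232, 0.114]), (0.65, [0.583, -0.057, 0.124]), (0.39, [0.585, -0.039, 0.009])]
tub_red [(0.58, [0.655, -0.056, 0.068])]
tub_green []
tub_blue [(0.97, [0.421, -0.005, 0.059]), (0.71, [0.655, -0.057, 0.064])]
spot_yellow [(0.65, [0.587, -0.037, 0.007])]
spot_white [(0.57, [0.616, 0.003, 0.001])]
mat [(0.55, [0.479, 0.338, 0.001])]
order_tray [(0.77, [0.449, -0.338, 0.002]), (0.64, [0.572, 0.063, 0.119]
[... 225 characters left out ...]
0.50635427,  0.67535082]), 'orientation': array([ 53.0875062 ,   1.09825435, -52.33813006]), 'shot': 2}
bay [(0.89, [0.59, -0.048, 0.005]), (0.31, [0.644, -0.088, 0.05])]
can_yellow [(0.91, [0.57, 0.051, 0.085])]
can_white [(0.86, [0.576, -0.081, 0.09]), (0.72, [0.676, 0.226, 0.082]), (0.38, [0.407, -0.018, 0.059])]
tub_red [(0.64, [0.649, -0.088, 0.05])]
tub_green [(0.76, [0.638, 0.039, 0.056])]
tub_blue [(0.56, [0.409, -0.019, 0.059])]
spot_yellow [(0.57, [0.579, -0.051, 0.005]), (0.49, [0.466, 0.332, 0.006])]
spot_white [(0.47, [0.58, 0.04, -0.0])]
mat [(0.78, [0.469, 0.33, 0.004]), (0.43, [0.406, -0.018, 0.057])]
order_tray [(0.72, [0.579, -0.055, 0.006]), (0.61, [0.443, -0.337, 0.004])]
```

View pics/top0.png

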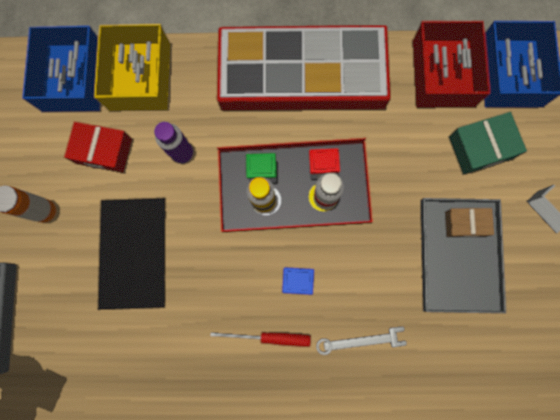

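View pics/side0.png

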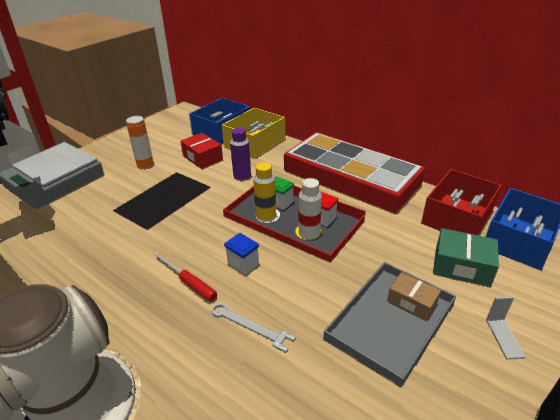

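The yellow can (260,190) stands on the white spot and the white can (328,188) on the yellow one, so they have to be swapped.

Possible look-alikes, by top-picture pixel:
- **White can:** (328,188), with the red band. The purple can (175,142) and the orange bottle with a white cap (30,205) are not meant.
- **Red tub:** (325,160), in the bay. The red box (98,147) and red bin (450,62) are not meant.
- **Blue tub:** (298,281), on the bench. The blue bins at the back are not meant.

Next I measure.

```bash
cat > h.py <<'E'
from workcell import env
import numpy as np, cv2
from scipy.spatial.transform import Rotation as R
def K(f): return np.array([[f["fx"],0,f["cx"]],[0,f["fy"],f["cy"]],[0,0,1]])
def CR(f): return R.from_euler('xyz',f["orientation"],degrees=True).as_matrix()
def back(f,uv,z):
    p=cv2.undistortPoints(np.array(uv,float).reshape(-1,1,2),K(f),f["D"]).reshape(-1,2)
    d=np.c_[p[:,0],-p[:,1],-np.ones(len(p))]@CR(f).T
    c=np.array(f["position"]); t=(z-c[2])/d[:,2]
    return c+d*t[:,None]
def proj(f,X):
    X=np.atleast_2d(X); c=(X-f["position"])@CR(f); c=c*[1,-1,-1]
    return cv2.projectPoints(c,np.zeros(3),np.zeros(3),K(f),f["D"])[0].reshape(-1,2)
def crop(f,x0,y0,x1,y1,s,name):
    cv2.imwrite(name,cv2.resize(f["image"][y0:y1,x0:x1],None,fx=s,fy=s,interpolation=cv2.INTER_CUBIC))
def blob(f,lo,hi,box):
    hsv=cv2.cvtColor(f["image"],cv2.COLOR_BGR2HSV)
    m=cv2.inRange(hsv,lo,hi); k=np.zeros_like(m); x0,y0,x1,y1=box; k[y0:y1,x0:x1]=255; m&=k
    n,l,st,_=cv2.connectedComponentsWithStats(m); i=1+np.argmax(st[1:,4]); return (l==i)
def rect(f,m,z):
    c,_=cv2.findContours(m.astype(np.uint8),cv2.RETR_EXTERNAL,cv2.CHAIN_APPROX_NONE)
    v,u=np.nonzero(m); P=back(f,np.c_[u,v],z)[:,:2]
    r=cv2.minAreaRect((P*1000).astype(np.float32)); return r,P.mean(0)
E
python3 - <<'E'
from h import *
f=env.grab_frame("top"); g=env.grab_frame("side")
crop(f,210,130,380,310,4,"pics/c_bay.png"); crop(g,215,150,375,280,5,"pics/c_side.png")
hsv=cv2.cvtColor(f["image"],cv2.COLOR_BGR2HSV)
for n,lo,hi,box in [("green",(45,100,60),(80,255,255),(235,145,290,200)),("blue",(100,100,60),(130,255,255),(275,260,320,300)),("red",(0,150,150),(8,255,255),(306,147,345,180))]:
    m=blob(f,lo,hi,box); print(n,m.sum(),rect(f,m,.062))
m=blob(f,(20,120,120),(35,255,255),(240,170,290,215)); print("ycap",m.sum(),rect(f,m,.145))
# mat, tray
gray=cv2.cvtColor(f["image"],cv2.COLOR_BGR2GRAY)
m=blob(f,(0,0,0),(180,255,45),(85,185,180,320)); print("mat",m.sum(),rect(f,m,.003))
crop(f,410,190,520,320,5,"pics/c_tray.png")
E
```

```text
green 740 (((649.5750122070312, 65.20477294921875), (60.124629974365234, 49.476932525634766), 89.89254760742188), array([0.64937146, 0.06508727]))
blue 752 (((421.3968505859375, -6.513822555541992), (57.5875358581543, 47.46693420410156), 89.20238494873047), array([ 0.42130265, -0.0061418 ]))
red 668 (((658.1756591796875, -60.643333435058594), (48.705711364746094, 59.05202102661133), 2.214322566986084), array([ 0.65834506, -0.06031854]))
ycap 353 (((587.5123291015625, 63.06363296508789), (36.84907913208008, 36.082969665527344), 0.026936359703540802), array([0.58741397, 0.06327965]))
mat 6850 (((480.5965576171875, 336.9853820800781), (223.76202392578125, 133.62338256835938), 1.410882830619812), array([0.47865082, 0.33686967]))
```

View pics/c_bay.png

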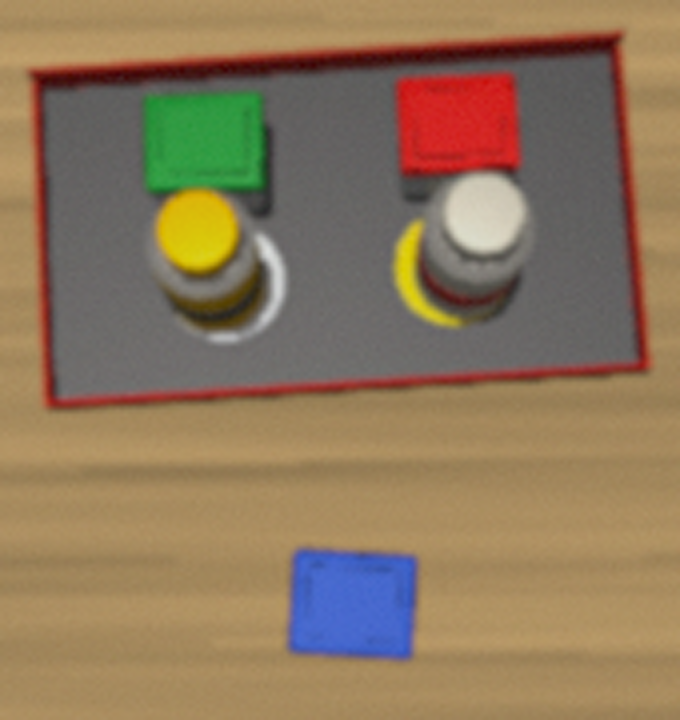

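View pics/c_side.png

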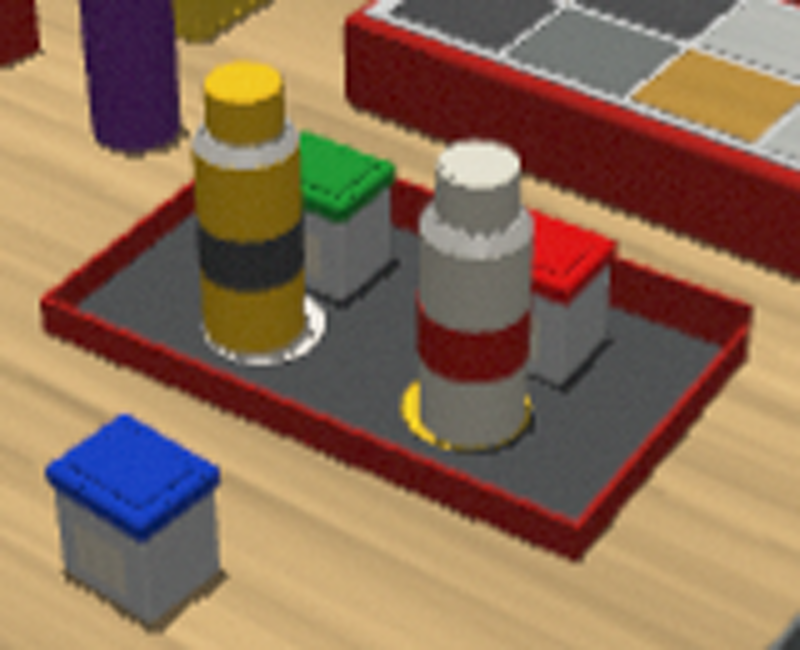

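View pics/c_tray.png

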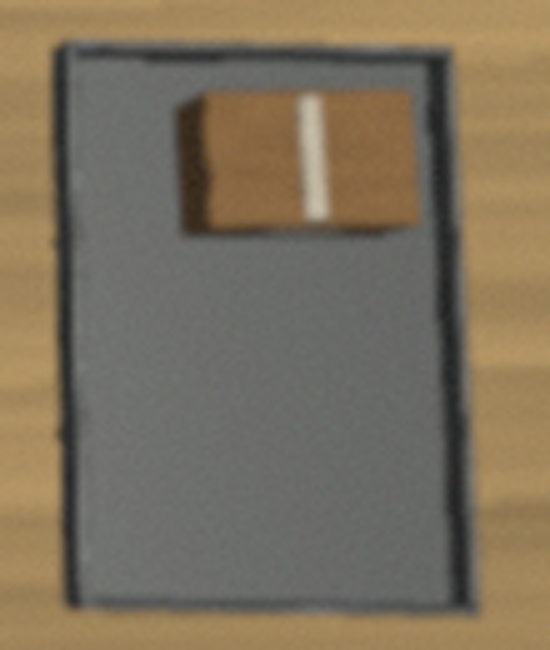

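The crops confirm the choice: white can with red band over the yellow disc, yellow can over the white disc, red lid behind the white can on the right. Next I fit the bay and tray poses from their corners and triangulate the cap tops.

Run:
```python
from h import *
from scipy.optimize import least_squares
f=env.grab_frame("top"); g=env.grab_frame("side")
# bay outer corners: front lip z .022, back lip .034
px=np.array([[50,405],[648,368],[33,73],[620,36]])/4+[210,130]-.4
pg=np.array([[578,560-35],[42,308]])/5+[215,150]-.4 # side: front-right top?, front-left top
X=np.array([[-.0875,.155,.022],[-.0875,-.155,.022],[.0875,.155,.034],[.0875,-.155,.034]])
def pose(p,X): c,s=np.cos(p[2]),np.sin(p[2]); return np.c_[X[:,0]*c-X[:,1]*s+p[0],X[:,0]*s+X[:,1]*c+p[1],X[:,2]]
def fit(px,X,p0,pg=None,Xg=None):
    fn=lambda p: np.r_[(proj(f,pose(p,X))-px).ravel()]
    r=least_squares(fn,p0); print(np.round(r.x,4),np.degrees(r.x[2]).round(2),"res",np.round(r.fun,1)); return r.x
b=fit(px,X,[.61,0,0])
print("side check pred",proj(g,pose(b,X)).round(1).tolist(),"meas",pg.round(1).tolist())
L=dict(L=[.035,.065,.066],R=[.035,-.065,.066],fl=[-.026,.06,.004],fr=[-.026,-.06,.004])
for k,v in L.items(): print(k,pose(b,np.array([v])).round(4))
# tray
px=np.array([[60,43],[450,50],[478,610],[68,606]])/5+[410,190]-.4
t=fit(px,np.array([[.115,.08,.026],[.115,-.08,.026],[-.115,-.08,.026],[-.115,.08,.026]]),[.45,-.34,0])
print("tub place",pose(t,np.array([[-.05,0,.004]])))
m=blob(f,(0,0,0),(180,255,45),(85,185,180,320)); c=cv2.boxPoints(rect(f,m,.003)[0]); print("mat",c.round())
for n,lo,hi,box in [("green",(45,100,60),(80,255,255),(235,145,290,200)),("red",(0,150,150),(8,255,255),(306,147,345,180))]:
    print(n,rect(f,blob(f,lo,hi,box),.066)[0])
m=blob(f,(100,100,60),(130,255,255),(275,260,320,300)); print("blue",rect(f,m,.062)[0])
# caps: z=.149
m=blob(f,(20,150,190),(35,255,255),(240,170,290,215)); print("ycap",rect(f,m,.149)[0])
wc=np.array([[485,213]])/4+[210,130]-.4; yc=np.array([[198,231]])/4+[210,130]-.4
wg=np.array([[478,166]])/5+[215,150]-.4; yg=np.array([[245,83]])/5+[215,150]-.4
print("white cap",back(f,wc,.149),back(g,wg,.149)); print("yellow cap",back(f,yc,.149),back(g,yg,.149))
```

```text
[ 6.17e-01 -6.00e-04  5.66e-02] 3.24 res [-1.3  0.9  1.1  0.5 -1.2 -0.7  1.4 -0.9]
side check pred [[222.2, 209.4], [330.4, 255.6], [262.9, 174.0], [365.4, 210.8]] meas [[330.2, 254.6], [223.0, 211.2]]
L [[0.6483 0.0663 0.066 ]]
R [[ 0.6556 -0.0635  0.066 ]]
fl [[0.5876 0.0578 0.004 ]]
fr [[ 0.5944 -0.062   0.004 ]]
[ 0.4718 -0.3382 -0.0283] -1.62 res [-0.  -1.3 -0.2 -1.1 -0.6  1.4  0.8  0.8]
tub place [[ 0.42181871 -0.33677501  0.004     ]]
mat [[367. 401.]
 [370. 267.]
 [594. 273.]
 [591. 406.]]
green ((648.5436401367188, 64.93914031982422), (59.86320877075195, 49.23398208618164), 89.89288330078125)
red ((657.1455688476562, -60.363197326660156), (48.629573822021484, 58.72447204589844), 2.482121229171753)
blue ((421.39691162109375, -6.513887405395508), (57.58757019042969, 47.4669189453125), 89.2026138305664)
ycap ((586.671630859375, 62.78446578979492), (33.00315856933594, 32.330772399902344), 0.04723624140024185)
white cap [[ 0.59316461 -0.06602619  0.149     ]] [[ 0.59056809 -0.06743744  0.149     ]]
yellow cap [[0.58596803 0.06257429 0.149     ]] [[0.58477251 0.06007554 0.149     ]]
```

```bash
cat >> h.py <<'E'
def ori(psi): return [-90,0,psi]
def st(msg=""):
    s=env.read_state(); print(msg,"t=%.1f"%s["clock"],"pos",np.round(s["position"],4),"F",np.round(s["force"],1),"open %.3f"%s["opening"]); return s
def pick(x,y,z,psi,force,op=1.0,up=.25,opt=None):
    env.gripper_to(op)
    env.goto([x,y,up],ori(psi))
    env.move_straight([x,y,z+.03],rate=.2); hit=env.move_straight([x,y,z],rate=.08,force_limit=8)
    if hit: print("HIT on approach")
    st("at"); env.gripper_to(0.0,grasp_force=force); s=st("gripped")
    return s
def carry(x,y,psi,up,via=None):
    p=env.read_state()["position"]; env.move_straight([p[0],p[1],up],rate=.2)
    if via is not None: env.move_straight(via,rate=.25)
    env.move_straight([x,y,up],rotation=ori(psi),rate=.25); return st("carried")
def place(x,y,z,op=1.0,up=.25,F=5):
    env.move_straight([x,y,z+.012],rate=.15)
    h=env.move_straight([x,y,z-.006],rate=.03,force_limit=F); st("touch %s"%h)
    env.gripper_to(op); p=env.read_state()["position"]; env.move_straight([p[0],p[1],z+.03],rate=.08); env.move_straight([p[0],p[1],up],rate=.2); st("released")
E
python3 - <<'E'
from h import *
p=env.read_state()["position"]
for q in [[.586,.0615],[.592,-.0667],[.536,.338],[.426,.336],[.657,-.062],[.4218,-.3368],[.4214,-.0065],[.6556,-.0635]]:
  for z in (.085,.25): print(q,z,np.round(env.inverse_kinematics([*q,z],ori(3)),0))
env.move_straight([p[0],p[1],.29],rate=.2)
pick(.586,.0615,.087,3,25,up=.26)
carry(.536,.338,3,.25)
E
```

```text
[0.586, 0.0615] 0.085 [  22.   26.  -15.   -0.  -49. -109.]
[0.586, 0.0615] 0.25 [  22.   18.   -2.   -0.  -70. -109.]
[0.592, -0.0667] 0.085 [  9.  27. -14.  -0. -49. -96.]
[0.592, -0.0667] 0.25 [  9.  18.  -1.  -0. -70. -96.]
[0.536, 0.338] 0.085 [  47.   30.   -8.   -0.  -52. -134.]
[0.536, 0.338] 0.25 [  47.   22.    4.   -0.  -72. -134.]
[0.426, 0.336] 0.085 [  55.   22.  -22.   -0.  -46. -142.]
[0.426, 0.336] 0.25 [  55.   13.   -9.   -0.  -68. -142.]
[0.657, -0.062] 0.085 [  9.  32.  -4.  -0. -54. -96.]
[0.657, -0.062] 0.25 [  9.  25.   8.  -0. -74. -96.]
[0.4218, -0.3368] 0.085 [-21.  22. -22.  -0. -46. -66.]
[0.4218, -0.3368] 0.25 [-21.  13.  -9.  -0. -68. -66.]
[0.4214, -0.0065] 0.085 [  21.   12.  -38.   -0.  -40. -108.]
[0.4214, -0.0065] 0.25 [  21.    0.  -23.   -0.  -66. -108.]
[0.6556, -0.0635] 0.085 [  9.  32.  -4.  -0. -54. -96.]
[0.6556, -0.0635] 0.25 [  9.  24.   8.  -0. -74. -96.]
at t=5.6 pos [0.5863 0.0615 0.0872] F [-0.5 -0.3  1.3] open 1.002
gripped t=6.3 pos [0.5863 0.0619 0.0872] F [0.2 1.  0.9] open 0.596
carried t=8.6 pos [0.5362 0.3368 0.2499] F [-1.  -0.1 -2.9] open 0.593
```

Run:
```python
from h import *
place(.536,.338,.0862)
pick(.592,-.0667,.087,3,25,up=.26)
carry(.426,.336,3,.26)
```

```text
touch True t=10.2 pos [0.5362 0.3386 0.086 ] F [0.2 1.  3.9] open 0.590
released t=12.4 pos [0.5341 0.3368 0.2482] F [ 0.5 -1.2 -1.1] open 0.998
at t=15.6 pos [ 0.5922 -0.0668  0.0871] F [-0.5 -0.7  0.4] open 0.995
gripped t=16.3 pos [ 0.5921 -0.0665  0.0871] F [0.3 1.1 0.4] open 0.594
carried t=19.2 pos [0.4263 0.3352 0.26  ] F [-0.7 -1.  -2.4] open 0.592
```

Run:
```python
from h import *
place(.426,.336,.0862)
f=env.grab_frame("top"); cv2.imwrite("pics/t1.png",f["image"])
crop(f,210,130,380,310,4,"pics/c_bay1.png")
for n,lo,hi,box in [("green",(45,100,60),(80,255,255),(235,145,290,200)),("red",(0,150,150),(8,255,255),(306,147,345,180))]:
    print(n,rect(f,blob(f,lo,hi,box),.066))
m=blob(f,(100,100,60),(130,255,255),(275,260,320,300)); print("blue",rect(f,m,.062))
```

```text
touch True t=20.9 pos [0.4264 0.3367 0.0858] F [-1.1  1.2  3.9] open 0.593
released t=23.1 pos [0.4247 0.3349 0.2484] F [-0.8 -0.1 -0.4] open 1.003
green (((647.791748046875, 64.78189086914062), (50.82186508178711, 59.681854248046875), 0.49655845761299133), array([0.64788835, 0.06494134]))
red (((657.1110229492188, -60.415592193603516), (48.679832458496094, 58.68889236450195), 2.2132375240325928), array([ 0.65718328, -0.06016525]))
blue (((421.21588134765625, -6.037940979003906), (57.68492889404297, 47.367698669433594), 86.07774353027344), array([ 0.4212996 , -0.00618139]))
```

View pics/t1.png

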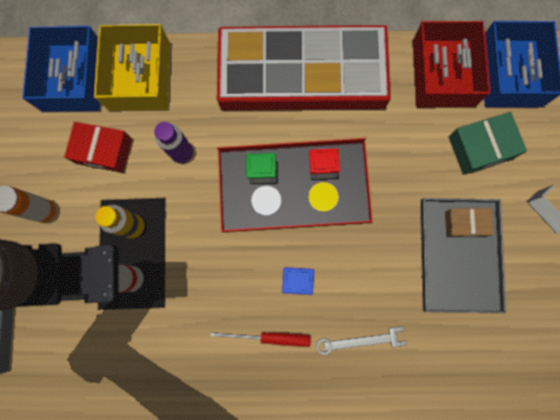

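View pics/c_bay1.png

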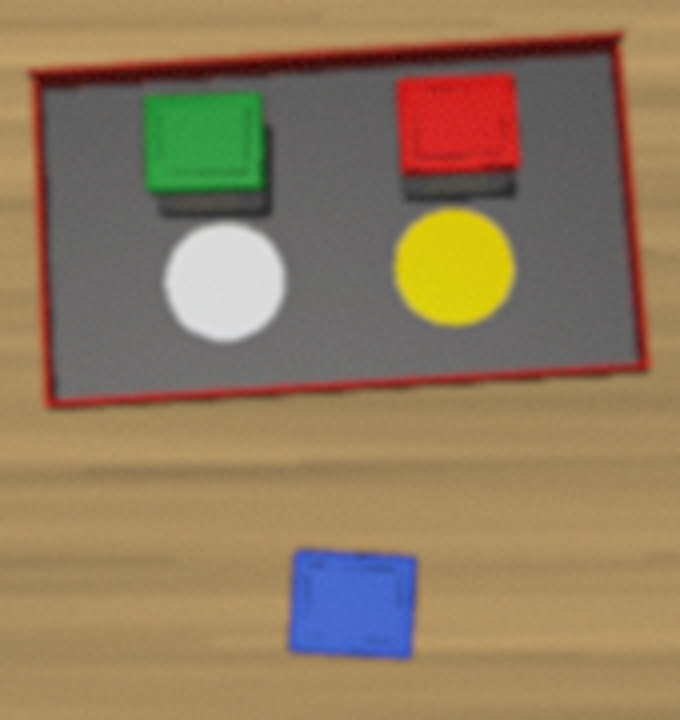

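Both spots are clear (white at 266,200 and yellow at 323,197), and both cans stand on the mat. Next I measure the spots, then move red.

Run:
```python
from h import *
f=env.grab_frame("top")
m=blob(f,(22,150,150),(35,255,255),(300,175,350,215)); v,u=np.nonzero(m); py=back(f,np.c_[u,v],.005)[:,:2].mean(0); 
m=blob(f,(0,0,185),(180,40,255),(245,180,290,220)); v,u=np.nonzero(m); pw=back(f,np.c_[u,v],.005)[:,:2].mean(0)
print("spot y",py,"spot w",pw,m.sum()); d=pw-py; print(np.linalg.norm(d),"yaw",np.degrees(np.arctan2(-d[0],d[1])))
for n,lo,hi,box,z in [("green",(45,100,60),(80,255,255),(235,145,290,200),.066),("red",(0,150,150),(8,255,255),(306,147,345,180),.066),("blue",(100,100,60),(130,255,255),(275,260,320,300),.062)]:
    m=blob(f,lo,hi,box); v,u=np.nonzero(m); P=back(f,np.c_[u,v],z)[:,:2]-0; P-=P.mean(0)
    # yaw from best box fit
    best=min(np.arange(-40,40,.5),key=lambda a:(lambda Q:np.prod(np.percentile(Q,99,axis=0)-np.percentile(Q,1,axis=0)))(P@R.from_euler('z',a,degrees=True).as_matrix()[:2,:2]))
    print(n,best)
pick(.657,-.0615,.022,3,20,op=.9,up=.25)
carry(.422,-.337,-1.5,.2)
```

```text
spot y [ 0.59582741 -0.0612561 ] spot w [0.58892852 0.05860448] 648
0.1200589602232823 yaw 3.2941765473130853
green 0.5
red -0.5
blue -3.5
at t=27.1 pos [ 0.6568 -0.0616  0.0213] F [-0.4  0.3 -0.1] open 0.899
gripped t=27.5 pos [ 0.6572 -0.0612  0.0224] F [-0.3  1.2  1.3] open 0.689
carried t=30.2 pos [ 0.4225 -0.3365  0.2   ] F [-0.5 -0.5 -2.9] open 0.689
```

Run:
```python
from h import *
place(.422,-.337,.0222,op=.9,up=.2)
pick(.4213,-.0063,.018,-3.3,20,op=.9,up=.2)
carry(.657,-.062,3.3,.2)
f=env.grab_frame("top"); cv2.imwrite("pics/t2.png",f["image"])
```

```text
touch True t=31.9 pos [ 0.4222 -0.3371  0.0219] F [ 1.2 -0.6  2.8] open 0.687
released t=34.0 pos [ 0.4202 -0.3359  0.1985] F [-0.2 -0.3  0.8] open 0.900
at t=36.9 pos [ 0.4218 -0.0062  0.0185] F [ 0.4  0.1 -0.8] open 0.900
gripped t=37.4 pos [ 0.4217 -0.0061  0.0184] F [0.4 1.8 4.3] open 0.690
carried t=39.5 pos [ 0.6561 -0.062   0.1992] F [ 0.   0.8 -2. ] open 0.688
```

View pics/t2.png

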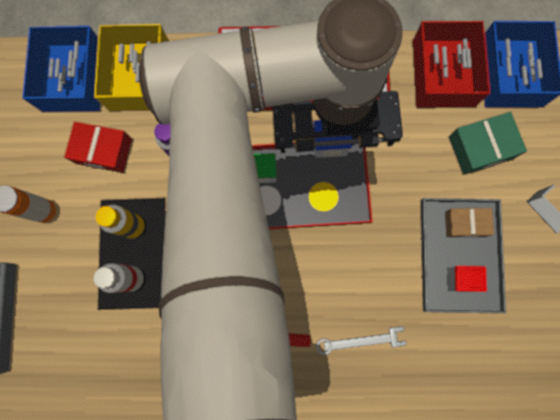

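Red is in the tray at (471,278), both cans stand on the mat, and blue is held. Now I place blue and look.

Run:
```python
from h import *
place(.657,-.062,.0226,op=.9,up=.25)
env.goto([.426,.2,.28],ori(3))
f=env.grab_frame("top"); g=env.grab_frame("side"); cv2.imwrite("pics/t3.png",f["image"])
crop(f,210,130,380,310,4,"pics/c_bay3.png");crop(g,95,130,375,280,2.8,"pics/c_s3.png")
m=blob(f,(100,100,60),(130,255,255),(300,140,350,185)); print("blue",rect(f,m,.066))
m=blob(f,(0,150,150),(8,255,255),(440,255,500,300)); print("red",rect(f,m,.066))
m=blob(f,(20,150,190),(35,255,255),(90,195,130,240)); print("ycap",rect(f,m,.148))
for c in("can_white","can_yellow"): print(c,[(d["score"],np.round(d["xyz"],3)) for d in env.search_frame(f,c)])
st()
```

```text
touch True t=41.3 pos [ 0.6572 -0.062   0.0221] F [-0.4 -0.2  3.7] open 0.695
released t=43.6 pos [ 0.655  -0.0619  0.2483] F [ 0.1  0.7 -0.1] open 0.901
blue (((655.8356323242188, -62.679508209228516), (51.58381271362305, 60.44098663330078), 2.631685256958008), array([ 0.65575724, -0.06256875]))
red (((422.5396423339844, -336.99249267578125), (58.63673782348633, 47.37924575805664), 89.39964294433594), array([ 0.42263354, -0.33716777]))
ycap (((536.267822265625, 339.93365478515625), (34.90741729736328, 32.59191131591797), 89.56221008300781), array([0.53672259, 0.33965127]))
can_white [(0.8, array([0.685, 0.23 , 0.116]))]
can_yellow [(0.62, array([0.531, 0.325, 0.116]))]
 t=45.2 pos [0.4266 0.1996 0.2796] F [-0.3 -1.2  0.3] open 0.899
```

View pics/c_bay3.png

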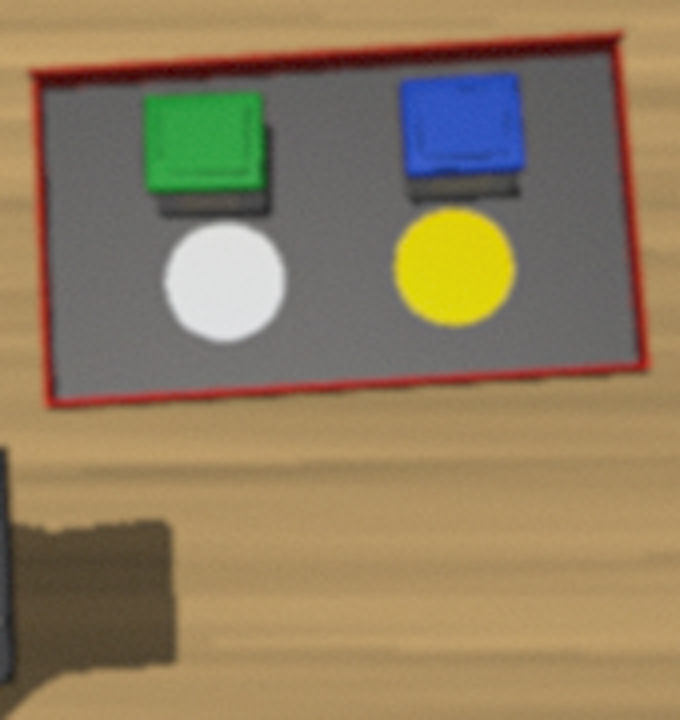

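View pics/c_s3.png

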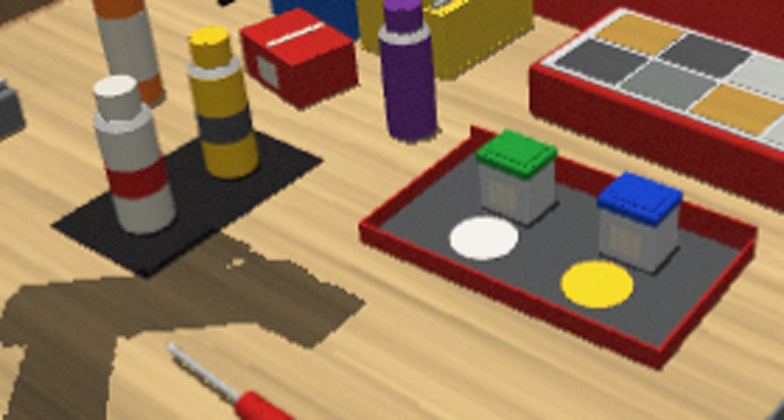

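Blue (462,125 in the crop) sits where red was, within about 2 mm and square. Both cans stand on the mat, so now I return them.

Run:
```python
from h import *
env.goto([.536,.339,.28],ori(3))
pick(.5362,.339,.0862,3,25,up=.26)
carry(.5958,-.0613,3.3,.26)
place(.5958,-.0613,.0874,up=.26)
```

```text
at t=48.0 pos [0.5364 0.339  0.0862] F [0.1 1.3 0.6] open 1.002
gripped t=48.8 pos [0.5364 0.3394 0.0864] F [-0.2  1.4 -0. ] open 0.593
carried t=51.5 pos [ 0.5957 -0.0605  0.26  ] F [ 0.2  0.7 -4. ] open 0.590
touch True t=53.2 pos [ 0.5961 -0.0609  0.0871] F [-0.3  1.3  3.6] open 0.593
released t=55.5 pos [ 0.5938 -0.061   0.2582] F [ 0.1  0.3 -0.5] open 1.000
```

Run:
```python
from h import *
pick(.4264,.3365,.0862,3,25,up=.26)
carry(.5889,.0586,3.3,.26)
place(.5889,.0586,.0874,up=.26)
env.goto([.3,.45,.3],ori(60)); 
f=env.grab_frame("top"); g=env.grab_frame("side"); cv2.imwrite("pics/t4.png",f["image"])
crop(f,210,130,380,310,4,"pics/c_bay4.png");crop(g,195,130,475,340,2.8,"pics/c_s4.png")
m=blob(f,(100,100,60),(130,255,255),(300,140,350,185)); print("blue",rect(f,m,.066))
for r in ((.5958,-.0613,.149),(.5889,.0586,.149)): print("cap expected px",proj(f,[r]),proj(g,[r]))
st()
```

```text
at t=58.7 pos [0.4266 0.3368 0.0866] F [ 0.8  0.5 -0.3] open 0.998
gripped t=59.4 pos [0.4265 0.3369 0.0863] F [-0.1  0.7  0.5] open 0.592
carried t=61.9 pos [0.5885 0.0594 0.26  ] F [ 0.1  0.1 -3. ] open 0.591
touch True t=63.5 pos [0.5891 0.059  0.0871] F [-0.8  1.5  3.7] open 0.590
released t=65.8 pos [0.5868 0.0583 0.2583] F [ 0.3  0.2 -0.6] open 0.997
blue (((655.8472900390625, -62.631874084472656), (51.13903045654297, 60.354339599609375), 3.005082845687866), array([ 0.65703245, -0.06235136]))
cap expected px [[328.1820477  181.43190521]] [[309.23867196 180.8440049 ]]
cap expected px [[261.32144388 185.72929245]] [[265.20346851 165.64723658]]
 t=67.7 pos [0.3007 0.4495 0.2999] F [ 0.  -0.7 -1. ] open 1.000
```

View pics/t4.png

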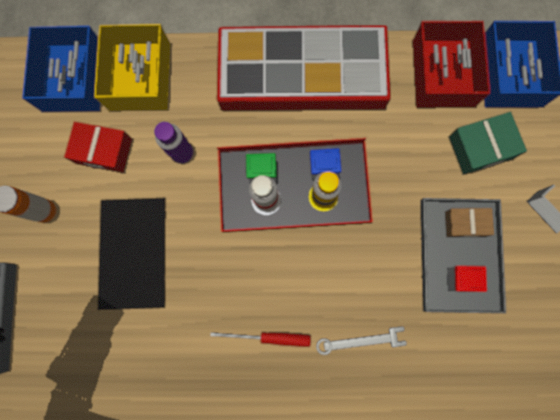

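View pics/c_bay4.png

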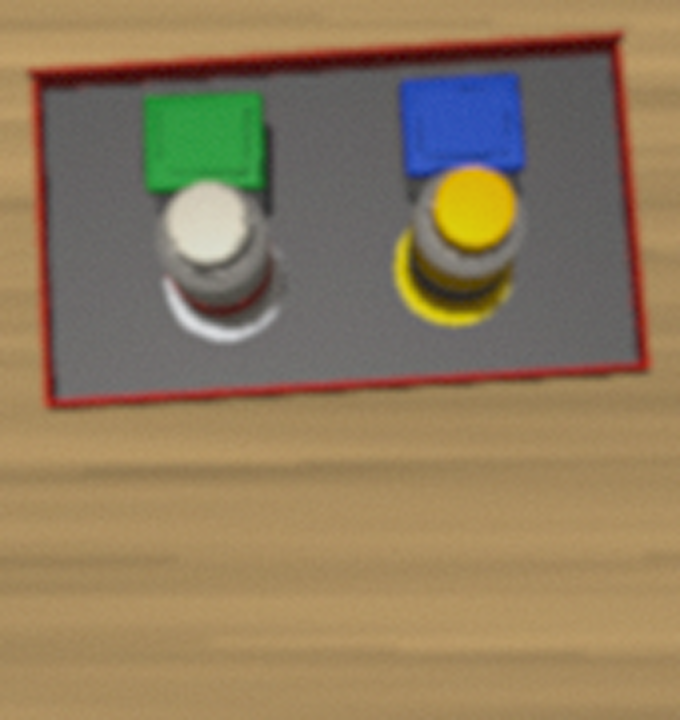

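View pics/c_s4.png

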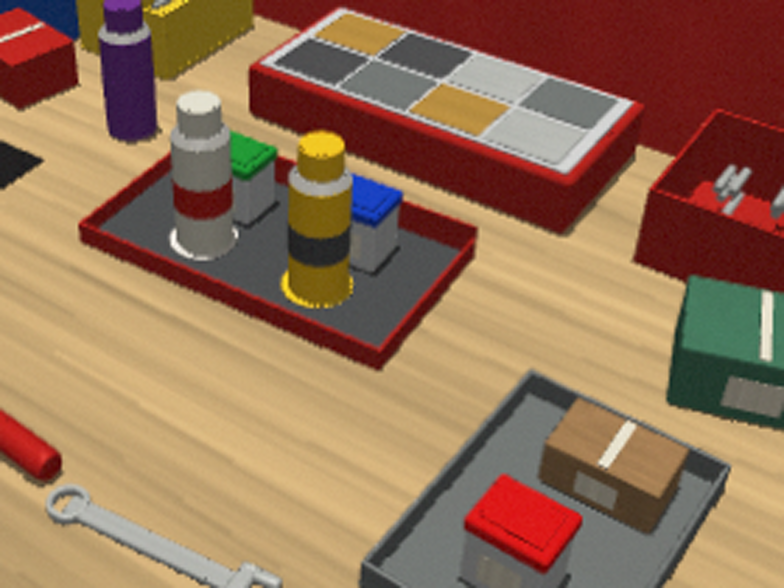

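Both caps lie within 0.5 px of where a can centred on its spot would show, and everything stands. Handing in.

```bash
python3 -c "
from workcell import env
env.close_job(); print(env.read_state()['clock'])"
```

```text
the job is handed in; nothing more can be done
the job is handed in; nothing more can be done
```

The job is done as asked and handed in, with about 68 s of the 144 s used. Both cans went upright onto the mat, red went into the near half of the order tray, and blue went into red's old place. Yellow then went onto the yellow spot and white onto the white spot, so the cans have swapped sides from where they started. No can fell, and green was not touched.

**Last checks**, from the top and side pictures with the arm clear:
- **Cans:** both upright, with cap tops within about 0.5 px (1 mm) of where centred cans would show.
- **Blue tub:** at (0.656, -0.063), within about 1–2 mm of its place. Its yaw measured about 3.0°, against 3.3° for the bay.
- **Red tub:** flat in the tray at (0.423, -0.337).

**Disagreements:**
- **Network on the white can:** it took the purple can for the white one in the top pictures. I did not use that result.
- **Bay pose:** the lip-corner fit had residuals of about 1 px, so I used the pose from the two spots. They measured 120.06 mm apart, against 120 mm given.

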